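Prove the springs of a rocking core mount

ROBOT

A 6-joint arm with a two-finger parallel gripper is mounted at the origin on the work surface; the furniture and walls round the work are solid. World frame = base frame: x ahead of the robot, y to its left, z up, the work surface at z = 0. Lengths are in m, angles in rad, forces in N, time in s.
With the tool pointing down it reaches from about 0.375 to 0.975 m from the base axis. Payload 3.8 kg.
Tool frame: the origin (TCP) lies at the very end of the fingers, on their centre line; the grasp point (between the pads) lies bot.hold_point_z behind it (bot.hold_point_z is the distance from the TCP to the grasp point, in m); z points along the fingers, y is the line along which they close (so a half turn about z gives the same grasp; the last joint's range is limited). The gripper opens to 85 mm and grips with 20 to 120 N. Pads are 22 mm wide; open, the fingers measure 114 mm over their backs; the gripper's body (76 mm by 85 mm) begins 54 mm behind the grasp point. The pads swing forward as they close: fully open they stand 13 mm farther back than shut.
Start: joints at [-1.348, 0.264, 1.604, -0, 1.274, -0.037], TCP at [0.173, -0.652, 0.231] pointing down, gripper open.
Joint ranges: [-2.63, 2.63], [-0.94, 2.18], [0.31, 2.57], [-1.31, 4.45], [0, 2.66], [-2.55, 2.55]. Speed limits (rad/s): [2.57, 2.57, 3.14, 3.14, 3.14, 3.14].

INTERFACE

Orientations are given as a rotation vector (axis times angle).
In Python, from workcell import bot, vision gives the robot as it stands (bot), with the cameras (vision).
- The arm moves only by the shell command python3 jog.py [OPENING] [FORCE], which reads ROWS from standard input. ROWS is 1 to 5 rows, one to a line, with the numbers parted by spaces; each row has 4 numbers: dx, dy, dz in m, then a turn about the tool's z in rad; each row shifts and turns the commanded pose from where the row before left it, along the tool's axes as they then stand; what a row does not reach is not made up. A row lasts 1/8 s, in which the tool goes at most 0.0625 m and 0.188 rad, less where a joint would pass 70% of its speed; a pose out of reach is approached as far as the arm can. OPENING is the opening from 0.0 (shut) to 1.0 (fully open), set as the command begins (- or left out keeps the last). The fingers move at their own pace and stop on an object; FORCE is the grip in N (left out, the last holds). Time passes only in rows, so rows that do not move let the fingers close. It prints the time, the measured TCP pose, the force, the opening and the grip force at its end. Input that does not fit is refused with a message, and nothing moves.
- bot.read_state(): the state, without advancing time (a new reading comes with each control period).
- vision.read_camera(name): name is "scene" or "top" or "wrist"; returns the picture (480x640x3 uint8, red, green, blue); there is no depth.
- vision.camera_info(name): a dict with "intrinsics" (3x3 intrinsics, pixels), "extrinsics" (4x4, takes a point from camera to world coordinates). Camera axes: x right, y down, z forward; pixel columns grow to the right and rows downward; lengths in m; the calibration is good to about 2 mm. The wrist camera is an equidistant fisheye: a pixel r from the principal point sees the ray r / f radians off the axis. A picture is of the moment at which its call begins: read the wrist's pose just before it. camera_info takes no time and is no camera call; for the wrist camera it gives the pose at the moment of the call.
- bot.finish_job(): hands the job in; it is judged then, once.
The state is a dict: "time": time; "q": joint angles; "joint_vel": joint speeds; "joint_torque": joint torques, N m; "tool_pos": TCP position; "tcp_rot": TCP orientation; "wrist_force": force on the tool from outside, world axes, zero at the start; "torque": the same for the moment, N m; "width": opening from 0.0 (shut) to 1.0 (fully open); "grip_force": force on a finger pad.
Only numpy, scipy, OpenCV 4.12 (cv2) and the standard library are available. Lean on these libraries where they do the work, as an engineer would, in place of code of your own. Each camera call takes 0.05 s, during which the arm holds its last target. There are 200 camera calls.

TASK

Prove the springs of the rocking mount before the bearing housing clamped on it is run. With the fingertips press down the black pad at its left front corner until the dial's needle stands at the left green mark, hold it steady there for a second and let it back up; then do the same with the right pad and the right green mark, and leave the mount standing free with its needle back at zero. Keep the needle within one small scale division of the mark while holding and never run it more than two past; touch neither the dial nor the housing, and do not grasp, lift or shift anything on the bench.

Things in the scene. Friction and masses are not known exactly. Their poses are not given: they have to be found in the camera images.
- mount: rocking bench mount for turbocharger cores: cross-shaped green-grey cast base, 310 mm wide, 300 mm deep, bolted down (its place and heading vary). Origin: on the bench under its middle; x points from its front to the dial at its rear, y to its left, z up. Only its plate can be pushed
- plate: aluminium plate, top 68 mm above the bench, that carries the housing and rocks about a level shaft along the mount's x axis, 60 mm above the bench; an arm with a rubber pad reaches to each front corner, each over a coil spring. When one pad goes down the other rises as much; let go, it springs back level by itself. Origin: on the shaft above the mount's origin
- housing: grey cast bearing housing, 152 mm across the flange, 61 mm high, clamped with three dogs in the middle of the plate (35 mm in front of the mount's origin); its top is 129 mm above the bench. Origin: centre of its underside. Not to be touched
- dial: round dial gauge on a gear case at the rear of the mount: 98 mm chromed bezel, white face tipped 0.3 rad towards the front, centre 112 mm behind the mount's origin and 94 mm above the bench. Scale: centre zero at the rear (top of the face), a tick every 0.25 rad to 2.25 either way, long ticks at 0, 1 and 2. Origin: that of the mount. Not to be touched
- needle (a joint): black needle of the dial, 34 mm long, rad: 0 when the plate is level, grows anticlockwise seen from above (to the left) as the left pad goes down and is negative (to the right) as the right pad goes down; 1 rad for every 8 mm of pad travel
- needle_tip (a point): tip of the black needle, 34 mm from the dial's centre
- left_pad (a point): centre of the top of the left black round rubber pad (32 mm across, 9 mm thick), 76 mm above the bench when level, 70 mm in front of the mount's origin and 120 mm to its left (+y). Pressed straight down it yields by about 2 mm per N from the first touch; its stop is at 18 mm
- left_mark (a joint): green set mark on the bezel, on the left half of the dial, rad on the needle's scale: somewhere from 0.9 to 1.9, stays put
- left_mark_tip (a point): point on the radius of the left green mark, 34 mm from the dial's centre: the needle's tip meets it when the needle reads the mark. Its x axis points outward from the dial's centre, y anticlockwise
- right_pad (a point): centre of the top of the right black round rubber pad (32 mm across, 9 mm thick), 76 mm above the bench when level, 70 mm in front of the mount's origin and 120 mm to its right (-y). Pressed straight down it yields by about 2 mm per N from the first touch; its stop is at 18 mm
- right_mark (a joint): green set mark on the bezel, on the right half of the dial, rad on the needle's scale: somewhere from -1.9 to -0.9, stays put
- right_mark_tip (a point): point on the radius of the right green mark, 34 mm from the dial's centre: the needle's tip meets it when the needle reads the mark. Its x axis points outward from the dial's centre, y anticlockwise
- rotor_0: turbine wheel 55 mm wide with its shaft upright, 124 mm high, left rear; loose, a bystander. Origin: centre of its underside
- blue_box: closed blue card box, 55 x 85 x 23 mm, left of the mount; loose, a bystander. Origin: centre of its underside
- rotor_2: turbine wheel, 50 mm wide, 31 mm high, right rear; loose, a bystander. Origin: centre of its underside
- ring_5: grey seal ring, 34 mm across, 20 mm high, right front; loose, a bystander. Origin: centre of its underside
- spanner: spanner, 131 mm long, flat on the bench left of the mount; loose, a bystander. Origin: centre of its underside
- screwdriver: screwdriver with yellow handle, 185 mm long, lying right of the mount; loose, a bystander. Origin: centre of its underside

How it is judged:
By the outcome, as a careful person would: the job done as asked, in the order asked, and still so for the second after the job is handed in, with the robot touching nothing.
It also fails if it takes over 54 s, if anything falls off the work surface, if the arm or the gripper's body presses on something with over 40 N, if the wrist force passes 120 N, or if a joint passes its speed limit or range.

## Working session

There is one attempt and no reset: what is moved stays moved. The work goes in short steps, Python scripts to look and compute and a shell command to move; the robot and the scene stay as the last step left them, time stands still between calls to the robot, and variables do not carry over. Pictures are saved under pics/ and viewed, at most 10 in all, crops included, and the job is handed in when it is done.

```bash
mkdir -p pics; ls; python3 - <<'E'
from workcell import bot, vision
import cv2,numpy as np
for n in("scene","top"):
    cv2.imwrite(f"pics/{n}0.png",vision.read_camera(n)[:,:,::-1])
    c=vision.camera_info(n);print(n,np.round(c["intrinsics"],1).tolist(),np.round(c["extrinsics"],3).tolist())
print(bot.read_state(),bot.hold_point_z)
E
```

```text
jog.py
pics
workcell.py
scene [[611.7, 0.0, 321.3], [0.0, 611.7, 241.3], [0.0, 0.0, 1.0]] [[0.877, -0.336, 0.344, -0.058], [-0.481, -0.64, 0.6, -1.021], [0.018, -0.691, -0.723, 1.315], [0.0, 0.0, 0.0, 1.0]]
top [[477.9, 0.0, 327.1], [0.0, 477.9, 235.2], [0.0, 0.0, 1.0]] [[-0.028, -0.998, 0.064, 0.471], [-1.0, 0.028, -0.005, 0.022], [0.003, -0.064, -0.998, 1.1], [0.0, 0.0, 0.0, 1.0]]
{'time': 0.1, 'q': array([-1.34792499e+00,  2.64691746e-01,  1.60524881e+00,  3.00528748e-05,
        1.27369537e+00, -3.68788135e-02]), 'joint_vel': array([ 8.88559916e-04, -2.01863930e-03, -4.30428428e-03, -2.52168309e-04,
        7.80706853e-04,  7.31854400e-05]), 'joint_torque': array([-4.51149322e-05, -5.16706860e+01, -3.68589664e+01, -7.71241162e-05,
        6.29520742e-03,  7.47326681e-07]), 'tool_pos': array([ 0.17324143, -0.65170371,  0.23007099]), 'tcp_rot': array([-3.11311624e+00, -4.06590943e-01,  2.52953951e-04]), 'wrist_force': array([-0.35659201, -0.01053918, -0.9160354 ]), 'torque': array([-0.04720995, -0.01554199, -0.03889499]), 'grip_force': 0.0, 'width': 0.9977056417382685} 0.0187
```

View pics/top0.png

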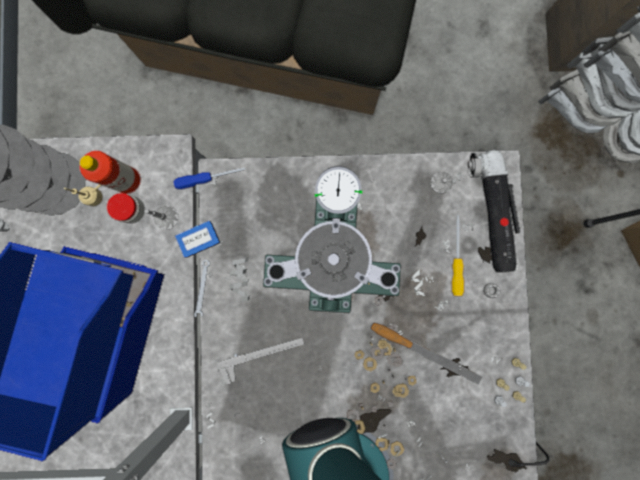

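View pics/scene0.png

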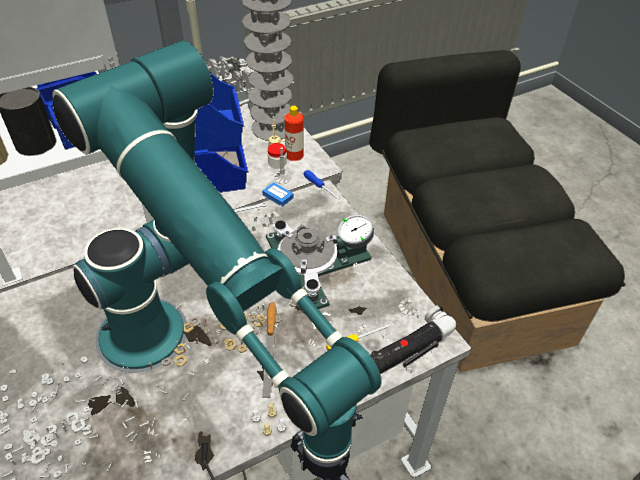

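The top view shows the dial at about (338,190), the left pad at (277,271), the right pad at (388,279) and the green marks at about (319,193) and (360,191). The scene view shows the arm well to the right of the mount. Next I'll measure these.

```bash
cat > h.py <<'E'
from workcell import bot, vision
import cv2,numpy as np
from scipy.spatial.transform import Rotation as R
def ray(n,uv,c=None):
    c=c or vision.camera_info(n);K=c["intrinsics"];E=np.array(c["extrinsics"])
    x=(uv[0]-K[0][2])/K[0][0];y=(uv[1]-K[1][2])/K[1][1]
    if n=="wrist":
        r=np.hypot(x,y)+1e-12;d=np.array([x/r*np.sin(r),y/r*np.sin(r),np.cos(r)])
    else: d=np.array([x,y,1.])
    return E[:3,3],E[:3,:3]@d
def onplane(n,uv,p,nrm=(0,0,1),c=None):
    o,d=ray(n,uv,c);nrm=np.array(nrm);return o+d*(nrm@(np.array(p)-o))/(nrm@d)
def onz(n,uv,z,c=None): return onplane(n,uv,(0,0,z),c=c)
def proj(n,P,c=None):
    c=c or vision.camera_info(n);K=c["intrinsics"];E=np.array(c["extrinsics"])
    q=E[:3,:3].T@(np.array(P)-E[:3,3])
    if n=="wrist":
        s=np.hypot(q[0],q[1]);t=np.arctan2(s,q[2]);q=np.array([q[0]/s*t,q[1]/s*t,1])
    else:q=q/q[2]
    return K[0][0]*q[0]+K[0][2],K[1][1]*q[1]+K[1][2]
E
python3 - <<'E'
from h import *
im=vision.read_camera("top");hsv=cv2.cvtColor(im,cv2.COLOR_RGB2HSV)
def blobs(m,box,amin):
    x0,y0,x1,y1=box;s=np.zeros_like(m);s[y0:y1,x0:x1]=m[y0:y1,x0:x1]
    n,l,st,ce=cv2.connectedComponentsWithStats(s)
    return [(ce[i],st[i]) for i in range(1,n) if st[i][4]>=amin]
dark=(hsv[:,:,2]<60).astype(np.uint8)
pts=[]
for b in((262,258,292,286),(374,265,402,293)):
    for c,s in blobs(dark,b,40): print("pad",c.round(1),s); pts.append(onz("top",c,.076));print(pts[-1].round(4))
w=((hsv[:,:,2]>200)&(hsv[:,:,1]<30)).astype(np.uint8)
for c,s in blobs(w,(310,160,368,220),200): print("face",c.round(1),s)
g=((hsv[:,:,0]>45)&(hsv[:,:,0]<75)&(hsv[:,:,1]>120)&(hsv[:,:,2]>90)).astype(np.uint8)
for c,s in blobs(g,(305,160,372,220),3): print("green",c.round(1),s,onz("top",c,.094).round(4))
cv2.imwrite("pics/dial0.png",cv2.resize(im[158:298,255:411,::-1],None,fx=4,fy=4,interpolation=cv2.INTER_CUBIC))
L,Rr=pts[0],pts[-1];print("sep",np.linalg.norm(L-Rr))
y=(L-Rr)/np.linalg.norm(L-Rr);x=np.array([y[1],-y[0],0]);O=(L+Rr)/2+.07*x;O[2]=0
D=O+.112*x+[0,0,.094];print("x",x,"O",O,"heading",np.arctan2(x[1],x[0]),"dial",D,proj("top",D))
E
```

```text
pad [276.2 271.4] [270 266  13  12 124]
[0.4624 0.1271 0.076 ]
pad [387.7 278.8] [382 273  13  13 123]
[ 0.4398 -0.1105  0.076 ]
face [337.8 189.3] [ 317  169   42   41 1221]
green [358.7 191.2] [355 190   7   3  11] [ 0.6272 -0.0535  0.094 ]
green [317.2 194.6] [315 194   7   3  13] [0.6223 0.0349 0.094 ]
sep 0.2386469534545085
x [ 0.99553487 -0.09439448  0.        ] O [0.52078758 0.00166265 0.        ] heading -0.09453522786375003 dial [ 0.63228748 -0.00890953  0.094     ] (np.float64(337.6396334275993), np.float64(189.3952417257045))
```

View pics/dial0.png

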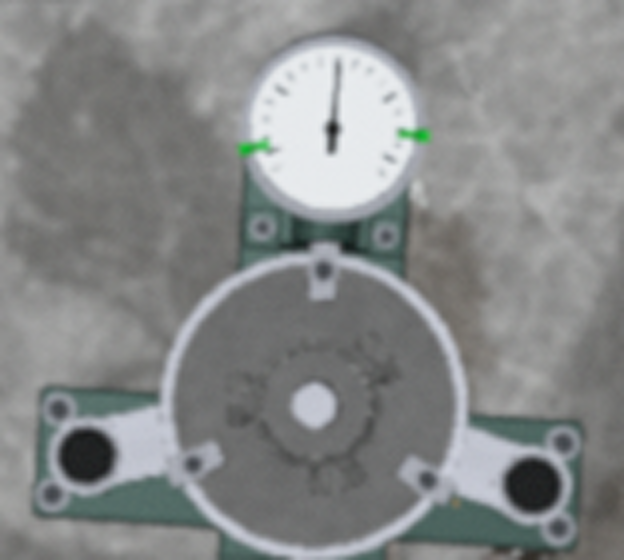

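The crop shows the needle at zero, with green marks at crop pixels (255,147) and (413,134). The pads are round and clear at (88,455) and (532,485). The dial centre predicted from the pads matches the image. Next come the mark angles and the move.

```bash
cat >> h.py <<'E'
X=np.array([.99553,-.09439,0]);Y=np.array([.09439,.99553,0]);Z=np.array([0,0,1.])
O=np.array([.5208,.0017,0]);D=O+.112*X+.094*Z
N=np.cos(.3)*Z-np.sin(.3)*X;U=np.cos(.3)*X+np.sin(.3)*Z
LP=np.array([.4624,.1271,.076]);RP=np.array([.4398,-.1105,.076])
def ang(P): return np.arctan2((P-D)@Y,(P-D)@U),np.hypot((P-D)@Y,(P-D)@U)
def tool(target):
    s=bot.read_state();M=R.from_rotvec(s["tcp_rot"]).as_matrix()
    return M.T@(np.array(target)-s["tool_pos"])
E
python3 - <<'E'
from h import *
for uv in((317.2,194.6),(358.7,191.2)):print("mark",ang(onplane("top",uv,D,N)))
s=bot.read_state();M=R.from_rotvec(s["tcp_rot"]).as_matrix();print(M.round(3))
print("to left pad z=.2",tool([*LP[:2],.2]).round(4))
c=vision.camera_info("wrist");print(np.round(c["intrinsics"],1).tolist());print("cam in tool",(M.T@(c["extrinsics"][:3,3]-s["tool_pos"])).round(3),"axes",(M.T@c["extrinsics"][:3,:3]).round(2).tolist())
E
```

```text
mark (np.float64(1.888464081661843), np.float64(0.044862508527754294))
mark (np.float64(-1.590472874454424), np.float64(0.04492336827847197))
[[ 0.966  0.257 -0.   ]
 [ 0.257 -0.966  0.002]
 [ 0.    -0.002 -1.   ]]
to left pad z=.2 [ 0.4795 -0.6784  0.0315]
[[371.6, 0.0, 313.0], [0.0, 371.6, 242.6], [0.0, 0.0, 1.0]]
cam in tool [ 0.084 -0.    -0.142] axes [[-0.0, -0.95, -0.32], [1.0, -0.0, 0.0], [-0.0, -0.32, 0.95]]
```

```bash
echo '0 0 0 0.178
0 0 0 0.178
0.055 0 0 0
0.055 -0.02 0 0
0.055 -0.04 0 0' | python3 jog.py 0.0 20
echo '0.04 -0.055 0 0
0 -0.06 0 0
0 -0.06 0 0
0 -0.06 0 0
0 -0.06 0 0' | python3 jog.py
echo '0 -0.06 0 0
0 -0.06 0 0
0 -0.06 0 0
0 -0.06 0 0
0 -0.06 0 0' | python3 jog.py
python3 -c "
from h import *
print(tool([*LP[:2],.1]).round(4),R.from_rotvec(bot.read_state()['tcp_rot']).as_matrix().round(3))"
```

```text
time: 0.78
tool_pos: [0.3399, -0.6114, 0.2305]
tcp_rot: [-3.138, 0.153, 0.0]
wrist_force: [0.3, 0.3, -0.1]
width: 0.001
grip_force: 0.0
time: 1.4
tool_pos: [0.403, -0.3235, 0.231]
tcp_rot: [-3.138, 0.151, 0.0]
wrist_force: [0.5, 0.6, 1.2]
width: 0.002
grip_force: 0.0
time: 2.02
tool_pos: [0.4317, -0.0252, 0.2313]
tcp_rot: [3.138, -0.152, 0.001]
wrist_force: [1.2, -0.8, -0.4]
width: 0.001
grip_force: 0.0
[ 0.0158 -0.1545  0.1313] [[ 0.995 -0.096  0.001]
 [-0.096 -0.995 -0.   ]
 [ 0.001 -0.    -1.   ]]
```

```bash
echo '0.008 -0.055 0 0
0.008 -0.055 0 0
0 -0.045 0.02 0
0 0 0.05 0
0 0 0.04 0' | python3 jog.py
echo '0 0 0.01 0
0 0 0 0
0 0 0 0' | python3 jog.py
python3 - <<'E'
from h import *
print(tool(LP).round(4),bot.read_state()["wrist_force"])
a=vision.read_camera("top")[150:300,240:420];b=vision.read_camera("scene")[190:310,240:400]
a=cv2.resize(a,(540,450),interpolation=3);b=cv2.resize(b,None,fx=3,fy=3,interpolation=3)
cv2.imwrite("pics/a1.png",np.vstack([a[:,:480],b[:150*3]])[:,:,::-1][:,:] if 0 else cv2.resize(np.hstack([a,np.pad(b,((0,90),(0,0),(0,0)))]),(800,352))[:,:,::-1])
E
```

```text
time: 2.65
tool_pos: [0.4621, 0.1266, 0.1196]
tcp_rot: [3.138, -0.148, -0.001]
wrist_force: [-0.1, 0.0, -0.5]
width: -0.001
grip_force: 0.0
time: 3.02
tool_pos: [0.4645, 0.1259, 0.1133]
tcp_rot: [-3.137, 0.152, -0.005]
wrist_force: [-0.8, 0.4, -0.1]
width: 0.002
grip_force: 0.0
[-0.0023 -0.001   0.0373] [-0.83297295  0.41128195 -0.05756066]
```

View pics/a1.png

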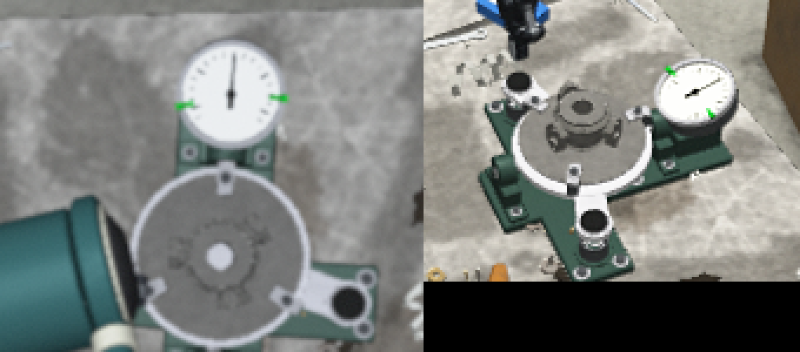

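The left half is the top view: the dial is clear and the arm stands over the left pad. The right half is the scene view: the fingertip is above the left pad and the dial is clear there too. I'll add a needle reader for both cameras.

```bash
cat >> h.py <<'E'
def needle(verbose=False):
    out=[]
    for n in("top","scene"):
        im=vision.read_camera(n);c=vision.camera_info(n);u0,v0=proj(n,D,c);u0,v0=int(u0),int(v0);W=28
        sub=cv2.resize(im[v0-W:v0+W,u0-W:u0+W],None,fx=4,fy=4,interpolation=cv2.INTER_LINEAR)
        hsv=cv2.cvtColor(sub,cv2.COLOR_RGB2HSV).astype(int);g=sub.astype(float).mean(2)
        gm=(abs(hsv[:,:,0]-60)<15)&(hsv[:,:,1]>120)&(hsv[:,:,2]>90)
        vv,uu=np.mgrid[:4*W*2,:4*W*2];uu=(uu+.5)/4-.5+u0-W;vv=(vv+.5)/4-.5+v0-W
        K=c["intrinsics"];E=c["extrinsics"]
        d=np.stack([(uu-K[0][2])/K[0][0],(vv-K[1][2])/K[1][1],np.ones(uu.shape)],-1)@E[:3,:3].T;o=E[:3,3]
        P=o+d*((N@(D-o))/(d@N))[...,None]
        w=(g>170);cen=D
        a=(P-D)@Y;b=(P-D)@U
        f=(np.hypot(a,b)<.046)&w;a0,b0=a[f].mean(),b[f].mean()
        a=a-a0;b=b-b0;r=np.hypot(a,b);t=np.arctan2(a,b)
        k=(r>.014)&(r<.030)&~gm;wt=np.clip(160-g,0,None)*k
        ms=[(t[gm&(r<.052)&(np.sign(t)==s)]).mean() for s in(1,-1)]
        out.append((n,round(float(np.arctan2((wt*np.sin(t)).sum(),(wt*np.cos(t)).sum())),3),round(float(ms[0]),3),round(float(ms[1]),3),(round(a0*1e3,1),round(b0*1e3,1))))
    for x in out: print(*x)
    s=bot.read_state();print("t",round(s["time"],2),"pos",s["tool_pos"].round(4),"F",s["wrist_force"].round(1))
E
python3 -c "
from h import *
needle()"
```

```text
top -0.026 1.896 -1.606 (np.float64(-0.1), np.float64(0.5))
scene 0.131 1.827 -1.566 (np.float64(-1.2), np.float64(-0.3))
t 3.23 pos [0.4639 0.1258 0.1128] F [-0.8 -0.2  0.4]
```

```bash
echo '-0.001 -0.002 0.02 0
0 0 0.014 0
0 0 0.004 0
0 0 0.003 0
0 0 0.003 0' | python3 jog.py
echo '0 0 0.002 0
0 0 0.002 0
0 0 0 0
0 0 0 0' | python3 jog.py; python3 -c "
from h import *
needle()"
```

```text
time: 3.85
tool_pos: [0.462, 0.1281, 0.0677]
tcp_rot: [-3.138, 0.151, 0.0]
wrist_force: [-3.7, 0.6, 4.9]
width: 0.003
grip_force: 2.4
time: 4.35
tool_pos: [0.462, 0.1282, 0.0639]
tcp_rot: [-3.137, 0.151, -0.0]
wrist_force: [-3.4, 1.7, 6.4]
width: 0.0
grip_force: 3.1
top 1.564 1.897 -1.606 (np.float64(-0.1), np.float64(0.5))
scene 1.572 1.828 -1.566 (np.float64(-1.2), np.float64(-0.2))
t 4.45 pos [0.462  0.1282 0.0639] F [-4.   1.3  6.3]
```

```bash
echo '0 0 0.0013 0
0 0 0.0012 0
0 0 0 0
0 0 0 0' | python3 jog.py; python3 -c "
from h import *
needle()"
```

```text
time: 4.95
tool_pos: [0.462, 0.1283, 0.0615]
tcp_rot: [-3.137, 0.151, 0.0]
wrist_force: [-4.9, 1.9, 6.9]
width: -0.0
grip_force: 3.7
top 1.889 1.897 -1.608 (np.float64(-0.2), np.float64(0.6))
scene 1.862 1.828 -1.566 (np.float64(-1.2), np.float64(-0.2))
t 5.05 pos [0.462  0.1283 0.0615] F [-4.1  1.4  7.2]
```

The needle is on the left mark, so I'll hold for a good second, check the reading and let the pad up.

```bash
for i in 1 2 3; do echo '0 0 0 0
0 0 0 0
0 0 0 0
0 0 0 0
0 0 0 0' | python3 jog.py | head -1; done; python3 -c "
from h import *
needle()"
echo '0 0 -0.005 0
0 0 -0.006 0
0 0 -0.006 0
0 0 -0.02 0
0 0 -0.04 0' | python3 jog.py
echo '0 0 -0.04 0
0 0 -0.03 0
0 0 0 0' | python3 jog.py
python3 -c "
from h import *
needle();print(tool([*RP[:2],.2]).round(4))"
```

```text
time: 5.68
time: 6.3
time: 6.92
top 1.883 1.897 -1.608 (np.float64(-0.2), np.float64(0.6))
scene 1.861 1.828 -1.566 (np.float64(-1.2), np.float64(-0.2))
t 7.03 pos [0.462  0.1283 0.0615] F [-5.   1.7  7. ]
time: 7.65
tool_pos: [0.4605, 0.1272, 0.1367]
tcp_rot: [3.137, -0.151, -0.006]
wrist_force: [0.6, -0.1, -0.1]
width: -0.0
grip_force: 0.0
time: 8.02
tool_pos: [0.4645, 0.1282, 0.211]
tcp_rot: [-3.136, 0.151, -0.011]
wrist_force: [0.3, -0.1, -0.6]
width: -0.001
grip_force: 0.0
top -0.026 1.896 -1.606 (np.float64(-0.0), np.float64(0.5))
scene 0.11 1.827 -1.566 (np.float64(-1.2), np.float64(-0.2))
t 8.12 pos [0.4619 0.1277 0.2074] F [-0.3 -0.5 -0.3]
[0.0009 0.2392 0.0075]
```

```bash
echo '0 0.03 0 0
0 0.055 0 0
0 0.06 0 0
0 0.055 0 0
0 0.039 0 0' | python3 jog.py
echo '0 0 0.03 0
0 0 0.04 0
0 0 0.02 0
0 0 0 0
0 0 0 0' | python3 jog.py
python3 -c "
from h import *
needle();print(tool(RP).round(4))"
```

```text
time: 8.75
tool_pos: [0.4373, -0.1118, 0.2056]
tcp_rot: [-3.137, 0.153, 0.005]
wrist_force: [0.3, 0.7, -0.2]
width: -0.002
grip_force: 0.0
time: 9.38
tool_pos: [0.439, -0.11, 0.1177]
tcp_rot: [-3.138, 0.151, 0.001]
wrist_force: [0.2, 0.1, -0.9]
width: 0.0
grip_force: 0.0
top -0.026 1.896 -1.605 (np.float64(-0.1), np.float64(0.5))
scene 3.045 1.829 -1.566 (np.float64(-1.1), np.float64(-0.2))
t 9.47 pos [ 0.4399 -0.1102  0.1188] F [-0.7  0.   0.3]
[-0.0001  0.0002  0.0428]
```

```bash
echo '0 0.001 0.022 0
0 0 0.016 0
0 0 0.004 0
0 0 0.003 0
0 0 0.003 0' | python3 jog.py
echo '0 0 0.002 0
0 0 0.002 0
0 0 0 0
0 0 0 0' | python3 jog.py; python3 -c "
from h import *
needle()"
```

```text
time: 10.1
tool_pos: [0.4392, -0.1113, 0.0703]
tcp_rot: [3.138, -0.151, 0.001]
wrist_force: [-2.6, -0.1, 2.7]
width: -0.002
grip_force: 1.8
time: 10.6
tool_pos: [0.4392, -0.1115, 0.0662]
tcp_rot: [3.137, -0.151, 0.001]
wrist_force: [-3.0, -3.0, 5.9]
width: 0.001
grip_force: 2.7
top -1.332 1.897 -1.605 (np.float64(0.0), np.float64(0.5))
scene 2.13 1.831 -1.568 (np.float64(-1.0), np.float64(-0.1))
t 10.7 pos [ 0.4392 -0.1115  0.0663] F [-3.6 -2.1  4.5]
```

```bash
echo '0 0 0.0011 0
0 0 0.001 0
0 0 0 0
0 0 0 0' | python3 jog.py; python3 -c "
from h import *
needle()
cv2.imwrite('pics/r1.png',cv2.resize(vision.read_camera('top')[155:235,290:390,::-1],None,fx=6,fy=6,interpolation=2))"
```

```text
time: 11.2
tool_pos: [0.4392, -0.1116, 0.0643]
tcp_rot: [3.137, -0.151, 0.001]
wrist_force: [-4.1, -2.8, 6.0]
width: 0.002
grip_force: 3.2
top 0.0 1.897 -1.606 (np.float64(0.0), np.float64(0.5))
scene -1.583 1.83 -1.568 (np.float64(-1.0), np.float64(-0.1))
t 11.3 pos [ 0.4392 -0.1116  0.0643] F [-3.6 -3.1  6.3]
```

View pics/r1.png

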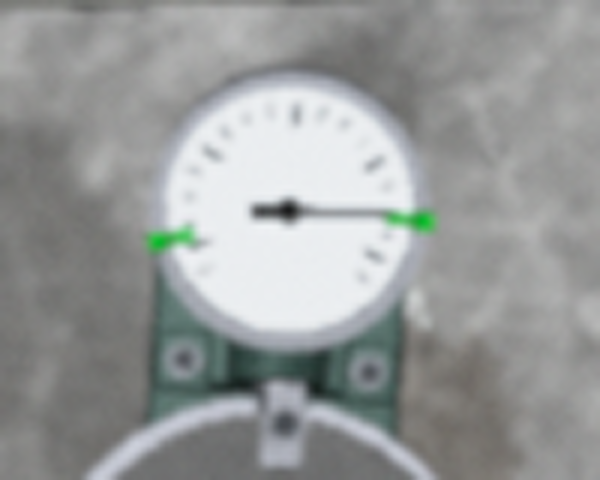

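The needle tip at (388,212) is just short of the right mark at (425,221), by about 0.05 rad. I'll nudge it slightly, hold, and release.

```bash
echo '0 0 0.0003 0
0 0 0 0
0 0 0 0
0 0 0 0
0 0 0 0' | python3 jog.py | head -2; sed -i 's/160-g/215-g/' h.py; python3 -c "
from h import *
needle()"
for i in 1 2 3; do echo '0 0 0 0
0 0 0 0
0 0 0 0
0 0 0 0
0 0 0 0' | python3 jog.py | head -1; done; python3 -c "
from h import *
needle()"
echo '0 0 -0.005 0
0 0 -0.006 0
0 0 -0.006 0
0 0 -0.02 0
0 0 -0.04 0' | python3 jog.py
echo '0 0 -0.04 0
0 0 -0.03 0
0 0 0 0
0 0 0 0
0 0 0 0' | python3 jog.py
python3 -c "
from h import *
needle()
cv2.imwrite('pics/end.png',vision.read_camera('top')[:,:,::-1])"
```

```text
time: 11.98
tool_pos: [0.4392, -0.1116, 0.064]
top -1.609 1.898 -1.606 (np.float64(0.1), np.float64(0.5))
scene -1.608 1.831 -1.569 (np.float64(-1.0), np.float64(-0.1))
t 12.07 pos [ 0.4392 -0.1116  0.064 ] F [-3.8 -2.1  6.1]
time: 12.7
time: 13.32
time: 13.95
top -1.611 1.898 -1.606 (np.float64(0.1), np.float64(0.5))
scene -1.609 1.83 -1.569 (np.float64(-1.0), np.float64(-0.2))
t 14.05 pos [ 0.4392 -0.1116  0.064 ] F [-2.9 -2.4  7.2]
time: 14.68
tool_pos: [0.4371, -0.1101, 0.1393]
tcp_rot: [-3.136, 0.151, 0.007]
wrist_force: [0.7, -0.1, 0.6]
width: 0.003
grip_force: 0.0
time: 15.3
tool_pos: [0.4378, -0.1106, 0.2086]
tcp_rot: [-3.137, 0.151, 0.005]
wrist_force: [0.1, -0.8, -0.2]
width: -0.004
grip_force: 0.0
top -0.033 1.896 -1.606 (np.float64(-0.1), np.float64(0.5))
scene 0.019 1.828 -1.566 (np.float64(-1.1), np.float64(-0.2))
t 15.4 pos [ 0.438  -0.1107  0.2089] F [-1.   0.1 -0.4]
```

View pics/end.png

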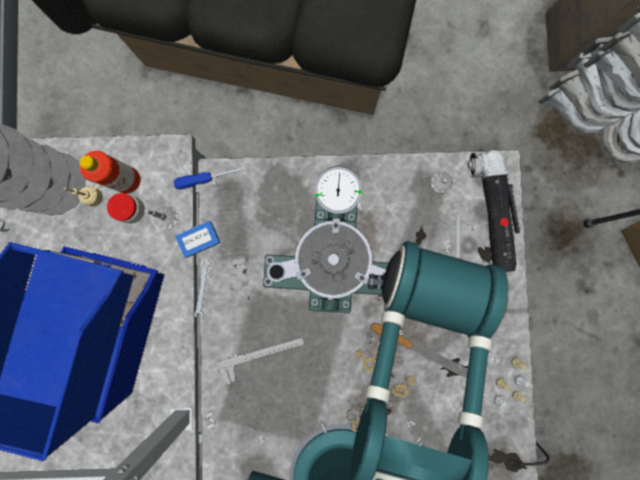

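The needle is back at zero (338,188), the arm is clear of the mount, and nothing visible on the bench has moved.

```bash
python3 -c "
from workcell import bot, vision
print(bot.finish_job())"
```

```text
the job is handed in; nothing more can be done
None
```

Job handed in: I pressed the left pad to its green mark (needle about 1.89 rad), then the right (about −1.61 rad), holding each for about 2 s and on the mark to within 0.03 rad; the needle is back at zero and the arm is clear of the mount.

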